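# Gauge the height of the red tube rack

### The arm

A 7-joint arm with a two-finger parallel gripper is mounted at the origin on a cart in front of the work surface, level with it; the furniture and walls round the work are solid. World frame = base frame: x ahead of the robot, y to its left, z up, the work surface at z = 0. Lengths are in m, angles in rad, forces in N, time in s.
With the tool pointing down it reaches from about 0.425 to 1.025 m from the base axis. Payload 9.4 kg.
Tool frame: the origin (TCP) lies midway between the tips of the shut fingers; the grasp point (between the pads) lies 19 mm behind it; z points along the fingers, y is the line along which they close (so a half turn about z gives the same grasp; the last joint's range is limited). The gripper opens to 93 mm and grips with 3 to 60 N. Pads are 15 mm wide; open, the fingers measure 128 mm over their backs; the gripper's body (75 mm by 188 mm) begins 65 mm behind the grasp point.
Start: joints at [1.237, 0.599, -0.003, 1.599, 0.002, 0.943, -0.08], TCP at [0.184, -0.701, 0.219] pointing down, gripper open.
Joint ranges: [-2.57, 2.57], [-0.35, 1.97], [-1.29, 1.29], [0.11, 2.56], [-1.05, 4.19], [0.11, 1.86], [-2.63, 2.63]. Speed limits (rad/s): [2.22, 2.22, 3.01, 3.01, 3.14, 3.14, 3.14].

### API

Orientations are given as a unit quaternion [w, x, y, z].
In Python, from plant import ctrl gives the robot as it stands.
- The arm moves only by the shell command python3 -m creep 'ROWS' [FORCE]. ROWS is JSON, a list of rows, each a list of 3 entries, a list of its own where there are three numbers: the shift along the tool's x, y, z normalised to -1 to 1, where 1 is 12 cm, then the turn about the tool's z normalised to -1 to 1, where 1 is 360 degrees, then the gripper's target within -1 to 1 (fully open at 1, half-way at 0, shut at -1). A call has exactly 10 rows; each row shifts and turns the commanded pose from where the row before left it, along the tool's axes as they then stand; what a row does not reach is not made up. A row lasts 1/10 s, in which the tool goes at most 50 mm and 8.59 degrees, less where a joint would pass 70% of its speed; a pose out of reach is approached as far as the arm can. A call with a number of a shift or a turn outside -1 to 1 is refused whole. A call with a gripper value outside its range is refused whole. The fingers move at their own pace and stop on an object; FORCE is the grip in N (left out, the last holds). Time passes only in rows, so rows that do not move let the fingers close, or fill a call up. It gives the time, the measured TCP pose, the force, the opening and the grip force at its end, in the units of the state.
- ctrl.get_state(): the state, without advancing time (a new reading comes with each control period).
- ctrl.grab_frame(name): name is "scene" or "top"; returns a dict with "color" (400x640x3 uint8, blue, green, red), "camera_matrix" (3x3 intrinsics, pixels), "cam_to_world" (4x4, takes a point from camera to world coordinates). Camera axes: x right, y down, z forward; pixel columns grow to the right and rows downward; lengths in m; the calibration is good to about 2 mm. A picture is of the moment at which its call begins. There is no depth.
- ctrl.close_job(): hands the job in; it is judged then, once.
The state is a dict: "clock": time; "joint_positions": joint angles; "qvel": joint speeds; "effort": joint torques, N m; "tool_pos": TCP position; "eef_rot": TCP orientation; "wrist_force": force on the tool from outside, world axes, zero at the start; "wrist_torque": the same for the moment, N m; "finger_gap": finger opening in m; "finger_force": force on a finger pad.
Only numpy, scipy, OpenCV 4.12 (cv2) and the standard library are available. Lean on these libraries where they do the work, as an engineer would, in place of code of your own. Each camera call takes 0.05 s, during which the arm holds its last target. There are 200 camera calls.

### The job

Check the height of the red tube rack with the bench height gauge: pick the gauge up by its black grip, set it squarely astride the middle of the red rack with one leg on each side, and lower it (do not drop it) until both legs stand flat on the bench and the sprung foot is pushed up by the rack. Then let go of the gauge and leave it there; the red and white racks must stay standing where they are.

Things in the scene. Friction and masses are not known exactly. Their poses are not given: they have to be found in the camera images.
- gauge: Loose height gauge, 64 x 88 x 185 mm high, 0.5 kg, upright: aluminium portal, blue scale block, black grip on top. Origin: middle of its underside, z up. Legs at y = -37 and +37 mm, 64 long (x), 14 thick; gap between them 60 mm wide, runs along x. Grip: 24 wide (y), 36 long (x), from 140 to 185 mm above the origin, centred; scale block below it 34 wide (y), bridge 88 wide up to 92 mm.
- foot (a joint): Upward travel (m) of the gauge's sprung round foot, 30 mm across, on the gauge's centre line; 0 = hanging free, its underside 30 mm above the gauge's origin; stop at 0.037. With the legs on the bench, part height = 0.030 + this value: about 0.028 on a rack. It presses down with 1 to 1.6 N.
- red_rack: Red plastic five-place tube rack, empty, 24 mm wide (x), 129 long (y), 58 high, 35 g, loose, standing. Origin: middle of its underside, z up. Its length points roughly away from the robot.
- white_rack: Off-white rack of the same size, axes and weight, loose, not to be gauged. A fixed grey rack of that size stands in line with these two; which of the three is where changes. Their centres are at least 100 mm apart. Nothing else stands within 50 mm of the racks; tubes farther back reach up to 112 mm.
Things that resemble listed ones, but are neither listed nor needed, are in the scene too. There is more than one size of the gauge; the one meant has the size given above. Leave any yellow look-alike of the red_rack alone.

How it is judged:
By the outcome, as a careful person would: the job done as asked, in the order asked, and still so for the second after the job is handed in, with the robot touching nothing.
It also fails if it takes over 38 s, if anything falls off the work surface, if the arm or the gripper's body presses on something with over 40 N, if the wrist force passes 120 N, or if a joint passes its speed limit or range.

## Working session

There is one attempt and no reset: what is moved stays moved. The work goes in short steps, Python scripts to look and compute and a shell command to move; the robot and the scene stay as the last step left them, time stands still between calls to the robot, and variables do not carry over. Pictures are saved under pics/ and viewed, at most 10 in all, crops included, and the job is handed in when it is done.

```bash
mkdir -p pics; ls; python3 - <<'E'
from plant import ctrl
import cv2,json,numpy as np
for n in("scene","top"):
    f=ctrl.grab_frame(n);cv2.imwrite(f"pics/{n}0.png",f["color"])
    np.savez(f"{n}.npz",K=f["camera_matrix"],T=f["cam_to_world"]);print(n,f["camera_matrix"].tolist(),np.round(f["cam_to_world"],3).tolist())
s=ctrl.get_state();print(s)
E
```

```text
pics
scene [[504.9538898281001, 0.0, 313.52238537886916], [0.0, 504.9538898281001, 196.5805562641913], [0.0, 0.0, 1.0]] [[-0.543, -0.634, 0.551, -0.211], [-0.84, 0.403, -0.364, 0.411], [0.009, -0.66, -0.751, 0.977], [0.0, 0.0, 0.0, 1.0]]
top [[385.72105270178406, 0.0, 321.2538398466917], [0.0, 385.72105270178406, 202.51331170066481], [0.0, 0.0, 1.0]] [[0.013, -0.992, 0.122, 0.353], [-1.0, -0.011, 0.017, -0.05], [-0.016, -0.122, -0.992, 0.867], [0.0, 0.0, 0.0, 1.0]]
{'clock': 0.1, 'joint_positions': array([ 1.23727351,  0.60003461, -0.00254959,  1.60004785,  0.00180432,
        0.94287637, -0.07980801]), 'qvel': array([ 1.93225561e-03, -1.39904659e-03,  8.19362082e-05, -8.64683950e-04,
       -5.65353365e-04, -8.39607243e-04,  1.31360628e-03]), 'effort': array([ 5.72810226e-03, -7.66552663e+01,  1.50261093e+00, -2.52937639e+01,
       -5.22761524e-02,  1.35692352e-02,  7.58533861e-05]), 'tool_pos': array([ 0.18403707, -0.70080928,  0.21785454]), 'eef_rot': array([-6.65254448e-04,  9.91762624e-01,  1.28087599e-01, -1.50300036e-04]), 'wrist_force': array([ 0.28477442,  0.38107819, -1.40283767]), 'wrist_torque': array([ 0.03223732, -0.00325881,  0.01561223]), 'finger_force': 0.0, 'finger_gap': 0.0931078938285333}
```

View pics/scene0.png

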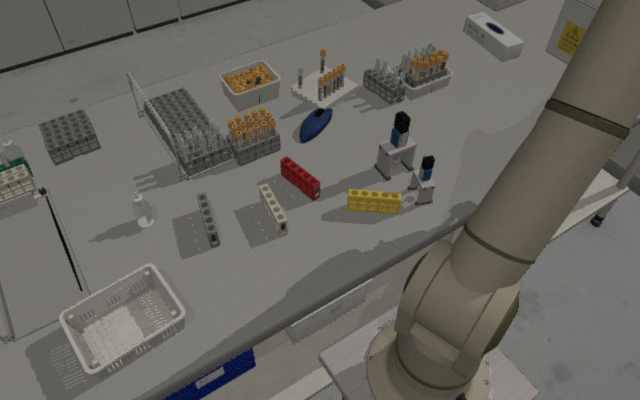

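View pics/top0.png

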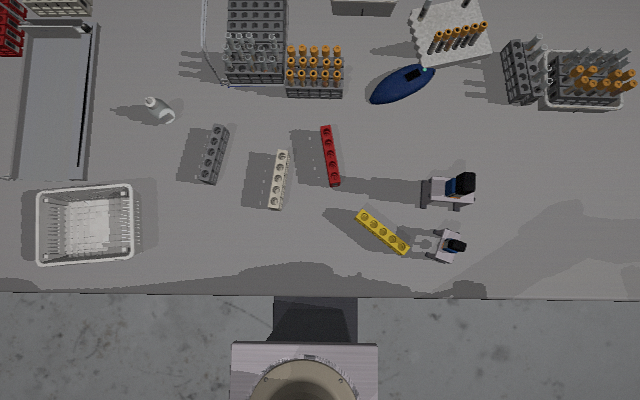

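The scene view shows the large gauge at about (397,150), the small one at (425,180), the red rack at (300,178) and the yellow look-alike at (374,201). In the top view the large gauge is at (450,190) and the red rack at (330,155). I'll enlarge these areas.

```bash
python3 - <<'E'
import cv2,numpy as np
a=cv2.imread("pics/top0.png");b=cv2.imread("pics/scene0.png")
c=np.vstack([cv2.resize(a[110:210,310:490],None,fx=4,fy=4,interpolation=2)])
cv2.imwrite("pics/c1.png",c)
cv2.imwrite("pics/c2.png",cv2.resize(b[100:220,270:450],None,fx=4,fy=4,interpolation=2))
E
```

```text
(no output)
```

View pics/c1.png

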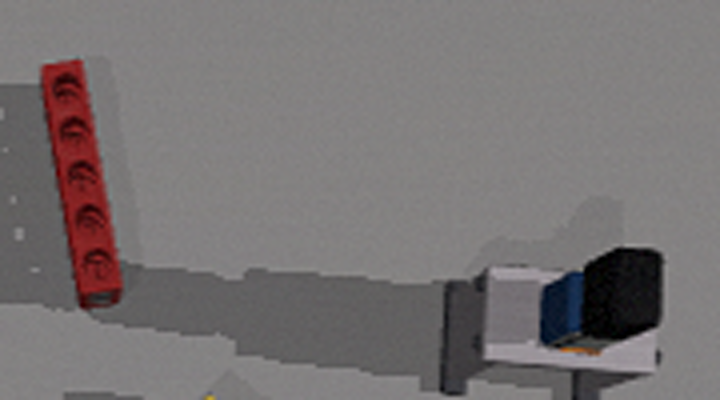

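View pics/c2.png

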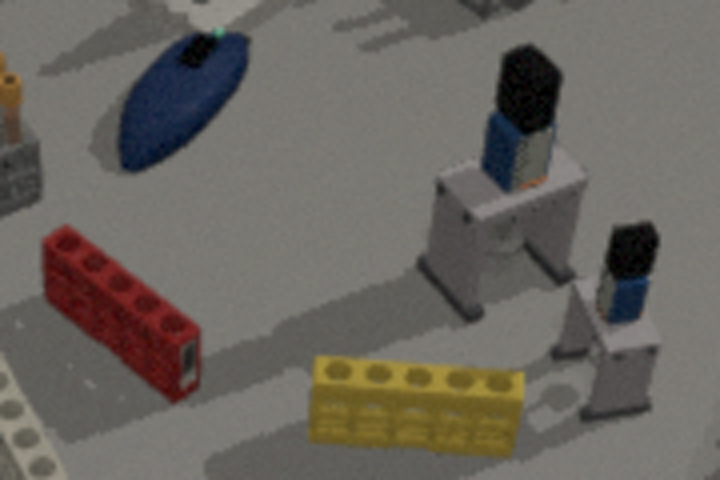

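```bash
cat > h.py <<'E'
import numpy as np
def w(cam,uv,z):
    d=np.load(f"{cam}.npz");K,T=d["K"],d["T"]
    r=np.c_[np.atleast_2d(uv),np.ones(len(np.atleast_2d(uv)))]@np.linalg.inv(K).T@T[:3,:3].T
    o=T[:3,3];return o+r*((z-o[2])/r[:,2])[:,None]
def proj(cam,P):
    d=np.load(f"{cam}.npz");K,T=d["K"],d["T"]
    p=(np.atleast_2d(P)-T[:3,3])@T[:3,:3]@K.T;return p[:,:2]/p[:,2:]
E
python3 - <<'E'
from h import *
t=lambda a:np.array(a)/4+[310,110]
s=lambda a:np.array(a)/4+[270,100]
np.set_printoptions(precision=4,suppress=True)
def show(n,p):
    print(n);print(p[:,:2]); print('side',np.linalg.norm(np.diff(p,axis=0),axis=1), 'ang',np.degrees(np.arctan2(*np.diff(p,axis=0)[:,1::-1].T)))
show('gT',w('top',t([(488,268),(484,362),(660,372)]),.092))
show('gS',w('scene',s([(545,140),(436,180),(478,220),(588,177)]),.092))
show('rT',w('top',t([(40,66),(82,60),(122,292),(80,304)]),.058))
show('rS',w('scene',s([(42,236),(68,226),(200,326),(175,342)]),.058))
show('legT',w('top',t([(446,282),(440,393)]),.0))
show('gripS',w('scene',s([(500,60),(527,44),(561,72),(533,88)]),.185))
show('gripT',w('top',t([(606,250),(655,248),(662,262),(662,325)]),.185))
E
```

```text
gT
[[ 0.5032 -0.2605]
 [ 0.455  -0.2575]
 [ 0.451  -0.3455]]
side [0.0483 0.0882] ang [176.3873 -92.6445]
gS
[[ 0.488  -0.3392]
 [ 0.4958 -0.2552]
 [ 0.4524 -0.2549]
 [ 0.4457 -0.3397]]
side [0.0844 0.0434 0.0851] ang [ 84.6647 179.6315 -94.5422]
rT
[[ 0.6185 -0.0305]
 [ 0.6221 -0.0532]
 [ 0.4948 -0.0758]
 [ 0.4881 -0.0536]]
side [0.023  0.1292 0.0232] ang [ -81.1292 -169.9285  106.7631]
rS
[[ 0.6176 -0.0321]
 [ 0.6166 -0.0511]
 [ 0.4962 -0.0747]
 [ 0.4932 -0.0542]]
side [0.019  0.1227 0.0207] ang [ -93.1829 -168.9031   98.3496]
legT
[[ 0.5127 -0.2616]
 [ 0.4492 -0.2571]]
side [0.0636] ang [175.9285]
gripS
[[ 0.4856 -0.284 ]
 [ 0.4887 -0.3078]
 [ 0.457  -0.3082]
 [ 0.4546 -0.2843]]
side [0.0239 0.0317 0.024 ] ang [ -82.6499 -179.1572   95.8183]
gripT
[[ 0.494  -0.288 ]
 [ 0.4951 -0.3098]
 [ 0.4888 -0.3127]
 [ 0.4603 -0.3117]]
side [0.0218 0.007  0.0285] ang [ -87.0255 -155.4921  177.9899]
```

Both cameras agree. The red rack centre is (0.556, -0.053) with its long axis at about 10°. The large gauge measures 88 mm, centred near (0.476, -0.299) with yaw about -3.5°. I'm moving above the gauge.

```bash
python3 -m creep '[[[0,0,-0.06],0.017,1],[[0,0,-0.06],0.017,1],[[0,0,-0.06],0.0168,1],[[0.09,-0.145,0],0,1],[[0.185,-0.291,0],0,1],[[0.185,-0.291,0],0,1],[[0.185,-0.291,0],0,1],[[0.185,-0.291,0],0,1],[[0.185,-0.291,0],0,1],[[0.185,-0.291,0],0,1]]' 20; python3 -m creep '[[[0.185,-0.291,0],0,1],[[0.185,-0.291,0],0,1],[[0.185,-0.291,0],0,1],[[0.185,-0.291,0],0,1],[[0.185,-0.291,0],0,1],[[0.09,-0.145,0],0,1],[[0,0,0],0,1],[[0,0,0],0,1],[[0,0,0],0,1],[[0,0,0],0,1]]'
python3 - <<'E'
from plant import ctrl
import cv2,numpy as np
b=ctrl.grab_frame("top")["color"];a=ctrl.grab_frame("scene")["color"]
cv2.imwrite("pics/s1.png",np.vstack([cv2.resize(a[60:220,330:490],(600,600))]))
s=ctrl.get_state();q=s["eef_rot"];print(s["tool_pos"],2*np.degrees(np.arctan2(q[2],q[1])),q)
E
```

```text
clock: 1.1
tool_pos: [0.3427, -0.4821, 0.24]
eef_rot: [-0.0, 1.0, -0.031, -0.0]
wrist_force: [0.6, 0.2, 0.7]
finger_gap: 0.0927
finger_force: 0.0
clock: 2.1
tool_pos: [0.4746, -0.301, 0.2402]
eef_rot: [0.0, 0.999, -0.032, -0.0]
wrist_force: [-0.6, 0.2, -0.6]
finger_gap: 0.093
finger_force: 0.0
[ 0.47482616 -0.30068664  0.24020094] -3.680594922576583 [ 9.64443181e-05  9.99484210e-01 -3.21137272e-02 -1.10887788e-04]
```

View pics/s1.png

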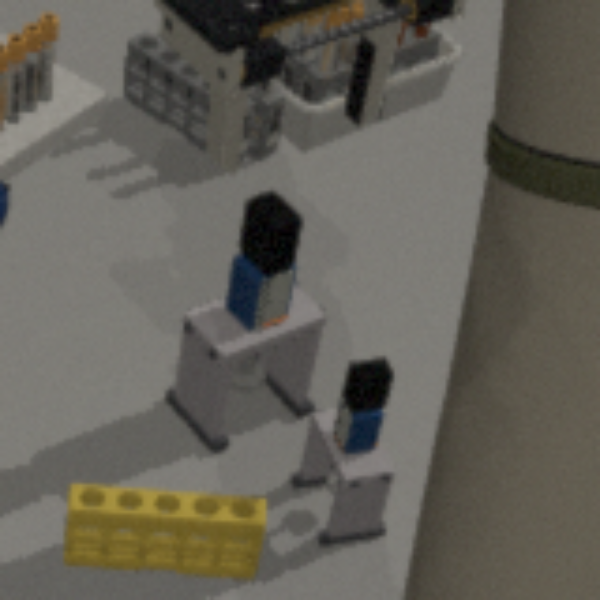

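The picture shows the gripper open above the large gauge: grip top at crop (270,200), fingertips straddling it at (225,165) and (340,110). I'm descending and gripping.

```bash
python3 -m creep '[[[0.01,0,0.155],0,1],[[0,0,0.155],0,1],[[0,0,0.155],0,1],[[0,0,0.155],0,1],[[0,0,0.155],0,1],[[0,0,0],0,1],[[0,0,0],0,1],[[0,0,0],0,0],[[0,0,0],0,-0.3],[[0,0,0],0,-0.5]]' 30;  python3 -m creep '[[[0,0,0],0,-0.7],[[0,0,0],0,-1],[[0,0,0],0,-1],[[0,0,0],0,-1],[[0,0,0],0,-1],[[0,0,0],0,-1],[[0,0,0],0,-1],[[0,0,0],0,-1],[[0,0,0],0,-1],[[0,0,0],0,-1]]' 30
python3 - <<'E'
from plant import ctrl
s=ctrl.get_state();print(s["tool_pos"],s["wrist_force"],s["finger_gap"],s["finger_force"])
E
```

```text
clock: 3.2
tool_pos: [0.477, -0.3, 0.148]
eef_rot: [0.0, 1.0, -0.031, 0.001]
wrist_force: [0.7, -0.6, 0.4]
finger_gap: 0.0735
finger_force: 0.0
clock: 4.2
tool_pos: [0.4765, -0.2998, 0.1471]
eef_rot: [-0.0, 1.0, -0.031, -0.0]
wrist_force: [0.5, -0.7, -3.0]
finger_gap: 0.0238
finger_force: 30.0
[ 0.4765499  -0.29977518  0.14705733] [ 0.49813603 -0.68361204 -2.99042325] 0.023825716181024126 29.980163276195526
```

Gripped: the gap is 23.8 mm, matching the 24 mm grip. Next I lift, turn and carry it.

```bash
python3 -m creep '[[[0,0,-0.06],0,-1],[[0,0,-0.12],0,-1],[[0,0,-0.12],0,-1],[[0,0,-0.12],0,-1],[[0,0,-0.12],0,-1],[[0,0,-0.12],0,-1],[[0,0,-0.06],-0.0126,-1],[[0,0,0],-0.0126,-1],[[0,0,0],-0.0126,-1],[[0,0,0],0,-1]]';  python3 -m creep '[[[0.05,-0.1,0],0,-1],[[0.121,-0.227,0],0,-1],[[0.121,-0.227,0],0,-1],[[0.121,-0.227,0],0,-1],[[0.121,-0.227,0],0,-1],[[0.121,-0.227,0],0,-1],[[0.121,-0.227,0],0,-1],[[0.121,-0.227,0],0,-1],[[0.084,-0.163,0],0,-1],[[0.03,-0.06,0],0,-1]]'; python3 -m creep '[[[0,0,0],0,-1],[[0,0,0],0,-1],[[0,0,0],0,-1],[[0,0,0],0,-1],[[0,0,0],0,-1],[[0,0,0],0,-1],[[0,0,0],0,-1],[[0,0,0],0,-1],[[0,0,0],0,-1],[[0,0,0],0,-1]]'
python3 - <<'E'
from plant import ctrl
import cv2,numpy as np
b=ctrl.grab_frame("top")["color"];a=ctrl.grab_frame("scene")["color"]
cv2.imwrite("pics/s2.png",np.hstack([cv2.resize(a[80:240,220:380],(400,400)),cv2.resize(b[80:240,240:400],(400,400))]))
s=ctrl.get_state();q=s["eef_rot"];print(s["tool_pos"],2*np.degrees(np.arctan2(q[2],q[1])),q,s["wrist_force"],s["finger_gap"])
E
```

```text
clock: 5.2
tool_pos: [0.4763, -0.2995, 0.2338]
eef_rot: [-0.0, 0.996, 0.088, -0.0]
wrist_force: [0.1, 0.1, -5.5]
finger_gap: 0.0237
finger_force: 30.0
clock: 6.2
tool_pos: [0.5566, -0.0486, 0.2335]
eef_rot: [-0.001, 0.996, 0.089, -0.0]
wrist_force: [-0.2, -0.7, -5.4]
finger_gap: 0.0236
finger_force: 30.0
clock: 7.2
tool_pos: [0.5562, -0.0527, 0.2336]
eef_rot: [0.0, 0.996, 0.087, -0.0]
wrist_force: [0.3, 0.9, -4.8]
finger_gap: 0.024
finger_force: 30.0
[ 0.55621952 -0.05265668  0.23359211] 10.038879989258593 [ 7.12423894e-06  9.96165069e-01  8.74937385e-02 -2.76510341e-05] [-0.12264498 -0.39772322 -5.30765539] 0.024087215860884484
```

View pics/s2.png

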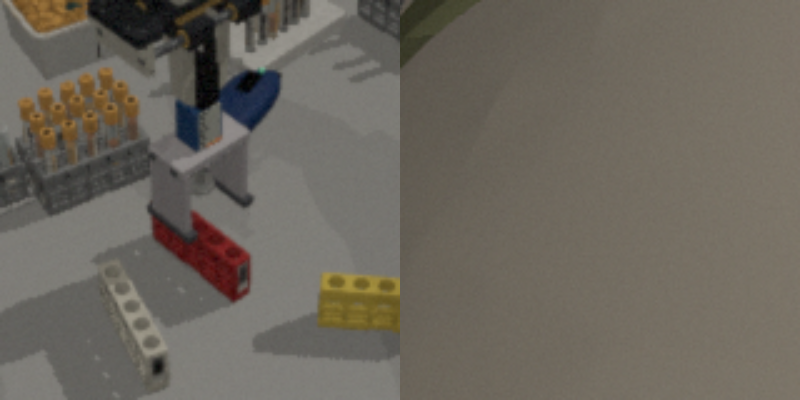

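The gauge hangs upright over the red rack. The left leg's underside runs from crop (150,208) to (193,238) and the right leg's near end is at (250,203). I'm checking the grasp offset against the model.

```bash
python3 - <<'E'
from h import *
a=np.radians(10);R=np.array([[np.cos(a),-np.sin(a)],[np.sin(a),np.cos(a)]])
np.set_printoptions(precision=4,suppress=True)
for n,l in [('Lfar',(.032,.044)),('Lnear',(-.032,.044)),('Rnear',(-.032,-.044)),('LnearIn',(-.032,.03))]:
    P=np.r_[R@l+[.5562,-.0527],.0866]; print(n,(proj('scene',P)[0]-[220,80])*2.5)
obs=np.array([(150,210),(193,239),(252,203)])/2.5+[220,80]
print((w('scene',obs,.0866)[:,:2]-[.5562,-.0527])@R)
E
```

```text
Lfar [144.6608 210.0153]
Lnear [187.2991 244.5382]
Rnear [253.1101 201.4986]
LnearIn [198.0546 237.5043]
[[ 0.0284  0.0401]
 [-0.0302  0.035 ]
 [-0.0328 -0.0417]]
```

The match is within a few mm, and there is 18 mm of slack each side. I'm lowering it.

```bash
python3 -m creep '[[[0,0,0.06],0,-1],[[0,0,0.1],0,-1],[[0,0,0.1],0,-1],[[0,0,0.1],0,-1],[[0,0,0.1],0,-1],[[0,0,0.08],0,-1],[[0,0,0.06],0,-1],[[0,0,0.05],0,-1],[[0,0,0],0,-1],[[0,0,0],0,-1]]'
python3 - <<'E'
from plant import ctrl
import cv2,numpy as np
a=ctrl.grab_frame("scene")["color"]
cv2.imwrite("pics/s3.png",cv2.resize(a[100:240,220:380],(640,560),interpolation=2))
s=ctrl.get_state();print(s["tool_pos"],s["wrist_force"],s["wrist_torque"],s["finger_gap"])
E
```

```text
clock: 8.3
tool_pos: [0.5562, -0.0527, 0.1557]
eef_rot: [0.0, 0.996, 0.087, -0.0]
wrist_force: [-0.5, 0.1, -3.2]
finger_gap: 0.0235
finger_force: 30.0
[ 0.55629917 -0.05270272  0.1558952 ] [-0.58603743  0.15219656 -3.53373479] [0.01795541 0.24487502 0.03759564] 0.023673498786481336
```

View pics/s3.png

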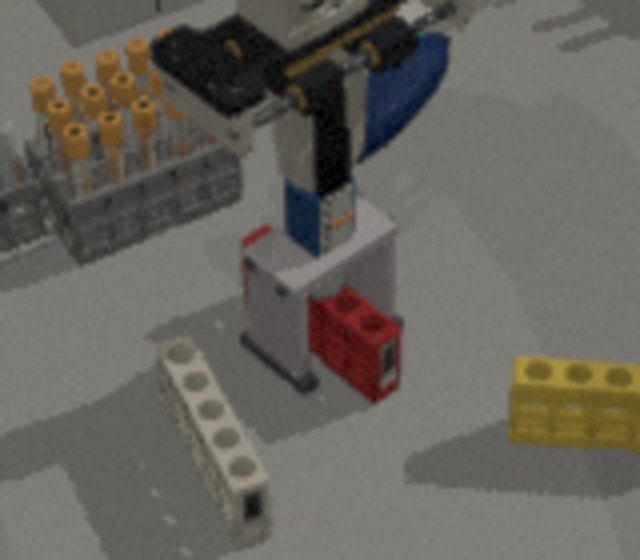

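The gauge straddles the red rack with both legs just above the bench, and the scale pointer has risen. About 9 mm remains.

```bash
python3 -m creep '[[[0,0,0.01],0,-1],[[0,0,0.01],0,-1],[[0,0,0.01],0,-1],[[0,0,0.01],0,-1],[[0,0,0.01],0,-1],[[0,0,0.01],0,-1],[[0,0,0.006],0,-1],[[0,0,0],0,-1],[[0,0,0],0,-1],[[0,0,0],0,-1]]'
```

```text
clock: 9.35
tool_pos: [0.5564, -0.0527, 0.1478]
eef_rot: [0.0, 0.996, 0.087, 0.0]
wrist_force: [1.2, 0.6, -2.8]
finger_gap: 0.0241
finger_force: 30.0
```

```bash
python3 -m creep '[[[0,0,0.004],0,-1],[[0,0,0],0,-1],[[0,0,0.004],0,-1],[[0,0,0],0,-1],[[0,0,0],0,-1],[[0,0,0],0,-1],[[0,0,0],0,-1],[[0,0,0],0,-1],[[0,0,0],0,-1],[[0,0,0],0,-1]]'
```

```text
clock: 10.35
tool_pos: [0.5564, -0.0528, 0.147]
eef_rot: [0.0, 0.996, 0.087, 0.0]
wrist_force: [0.1, -0.2, 6.0]
finger_gap: 0.0238
finger_force: 30.0
```

The wrist force reversed to +6 N, so the legs are on the bench. I'm releasing gently and retreating upward.

```bash
python3 -m creep '[[[0,0,0],0,-1],[[0,0,0],0,-1],[[0,0,0],0,-0.4],[[0,0,0],0,-0.2],[[0,0,0],0,0],[[0,0,0],0,0.2],[[0,0,0],0,0.4],[[0,0,0],0,0.4],[[0,0,0],0,0.4],[[0,0,0],0,0.4]]' 5; python3 -m creep '[[[0,0,-0.05],0,0.4],[[0,0,-0.1],0,0.4],[[0,0,-0.15],0,0.4],[[0,0,-0.2],0,0.4],[[0,0,-0.2],0,0.4],[[0,0,-0.2],0,0.4],[[0,0,-0.15],0,0.4],[[0,0,-0.05],0,0.4],[[0,0,0],0,0.4],[[0,0,0],0,0.4]]'
python3 - <<'E'
from plant import ctrl
import cv2,numpy as np
a=ctrl.grab_frame("scene")["color"]
cv2.imwrite("pics/s4.png",cv2.resize(a[100:240,220:380],(640,560),interpolation=2))
E
```

```text
clock: 11.35
tool_pos: [0.5562, -0.0527, 0.1467]
eef_rot: [0.0, 0.996, 0.087, 0.0]
wrist_force: [0.1, -0.3, -0.1]
finger_gap: 0.065
finger_force: 0.0
clock: 12.35
tool_pos: [0.5558, -0.0527, 0.2783]
eef_rot: [-0.0, 0.996, 0.087, -0.0]
wrist_force: [-0.4, -0.0, -0.2]
finger_gap: 0.0652
finger_force: 0.0
```

View pics/s4.png

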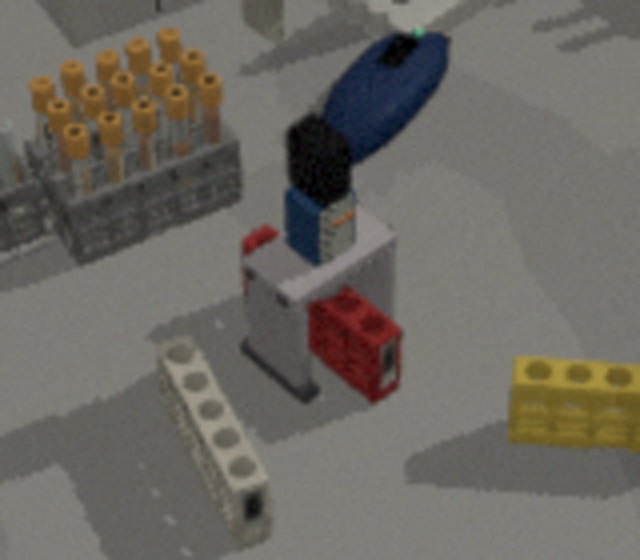

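The gauge stands upright and released astride the middle of the red rack, with its leg base at (245,345)–(312,395). The foot pointer is raised and both racks are unmoved.

```bash
python3 -c "
from plant import ctrl
print(ctrl.close_job())"
```

```text
the job is handed in; nothing more can be done
None
```

I set the gauge astride the middle of the red rack, lowered it until both legs stood on the bench with the sprung foot raised, let go and backed the arm clear, then handed the job in at about 12.4 s of the 38 s allowed; the red and white racks are still standing where they were.

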